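# Clamp the blue case with its draw latch

## Robot

A 7-joint arm with a two-finger parallel gripper is mounted at the origin on a cart in front of the work surface, level with it; the furniture and walls round the work are solid. World frame = base frame: x ahead of the robot, y to its left, z up, the work surface at z = 0. Lengths are in mm, angles in rad, forces in N, time in s.
With the tool pointing down it reaches from about 425 to 825 mm from the base axis. Payload 3.6 kg.
Tool frame: the origin (TCP) lies on the mounting face of the last link; the fingertips stand ctrl.finger_overhang ahead of it and the grasp point (between the pads) lies 167 mm ahead of it (ctrl.finger_overhang is the distance from the TCP to the fingertips, in mm); z points along the fingers, y is the line along which they close (so a half turn about z gives the same grasp; the last joint's range is limited). The gripper opens to 93 mm and grips with 3 to 60 N. Pads are 15 mm wide; open, the fingers measure 128 mm over their backs; the gripper's body (75 mm by 188 mm) begins 65 mm behind the grasp point.
Start: joints at [1.274, 0.615, -0.013, 1.423, 0.008, 1.103, -0.04], TCP at [173.26, -626.464, 404.74] pointing down, gripper open.
Joint ranges: [-3.12, 3.12], [-0.3, 2.06], [-1.34, 1.32], [0.26, 2.42], [-1.36, 4.5], [0.01, 1.98], [-2.84, 2.84]. Speed limits (rad/s): [2.79, 2.79, 3.14, 3.14, 3.14, 3.14, 3.14].

## Interface

Orientations are given as a unit quaternion [w, x, y, z].
In Python, from rig import ctrl gives the robot as it stands.
- The arm moves only by the tool drive_tool, never from a script. Its argument "series" is text: rows parted by semicolons, each of 5 numbers parted by spaces: the shift along the tool's x, y, z in m, then the turn about the tool's z in rad, then the closure, from -1 (fully open) to 1 (shut), so that 0 is half open. A call has 1 to 10 rows; each row is the pose to reach, as a shift and turn from the pose commanded when the call began, along the tool's axes at that moment; what a row does not reach only later rows make up. A row lasts 1/10 s, in which the tool goes at most 50 mm and 8.59 degrees, less where a joint would pass 70% of its speed; a pose out of reach is approached as far as the arm can. A call with a gripper value outside its range is refused whole. The fingers move at their own pace and stop on an object; "newtons" is the grip in N (left out, the last holds). Time passes only in rows, so rows that repeat a pose let the fingers close. It gives the time, the measured TCP pose, the force, the opening and the grip force at its end, in the units of the state.
- ctrl.get_obs(): the state, without advancing time (a new reading comes with each control period).
- ctrl.capture(name): name is "scene" or "side" or "wrist"; returns the picture (420x560x3 uint8, red, green, blue); there is no depth.
- ctrl.get_calibration(name): a dict with "fx", "fy", "cx", "cy" (pixels), "world_from_camera" (4x4, takes a point from camera to world coordinates); the wrist camera has in their place "mount" (4x4, takes a point from camera to tool coordinates, whose origin is the TCP and whose axes are the flange's). Camera axes: x right, y up, looking along -z (the intrinsics and any distortion apply to the point x, -y, -z); pixel columns grow to the right and rows downward; lengths in mm; the calibration is good to about 2 mm. A picture is of the moment at which its call begins: read the wrist's pose just before it. get_calibration takes no time and is no camera call.
- ctrl.sign_off(): hands the job in; it is judged then, once.
The state is a dict: "time_s": time; "qpos": joint angles; "joint_velocities": joint speeds; "tau": joint torques, N m; "tool_pos": TCP position; "ee_rot": TCP orientation; "contact_force": force on the tool from outside, world axes, zero at the start; "moment": the same for the moment, N m; "gripper_width": finger opening in mm; "gripper_force": force on a finger pad.
Only numpy, scipy, OpenCV 4.12 (cv2) and the standard library are available. Lean on these libraries where they do the work, as an engineer would, in place of code of your own. Each camera call takes 0.05 s, during which the arm holds its last target. There are 200 camera calls.

## Task

Shut the blue transport case: flip the brass loop of its draw latch over the hook on the lid half, then swing the lever back over centre and press it fully down so that the latch holds the lid shut by itself. Leave the latch of the yellow case open as it is.

Things in the scene. Friction and masses are not known exactly. Their poses are not given: they have to be found in the camera images.
- blue_case: Blue two-part case fixed to the table, 156 mm in x (-77 to +79), 150 mm in y, flat top at z = 95 mm. Origin: on the table straight below the lever's pivot; z up; +x points across the seam (x = +28 mm) to the lid half; -x, on the robot's side, is the half carrying the lever. The latch lies on top along x, centred on y = 0.
- blue_keeper (a point): Foot of the keeper on the lid half's top: a dark steel hook 30 mm wide in y, at x = +40 mm of the case (+44 while ajar), leaning towards +x, its top 14 mm above the case top. The loop's crossbar must lie on the case top on its +x side; with the lever still open, the loop falls there by its own weight once tipped past upright towards +x.
- blue_bar (a point): Middle of the crossbar of the brass loop: a U of 6 mm round wire, 56 mm wide in y, 64 mm long; its arms, either side of the paddle, hang on pins in the paddle's line, 18 mm from the lever's pivot towards its tip. At first the bar is 83 to 91 mm above the case top and 8 to 35 mm on the -x side of the pivot.
- blue_lever (a joint): Steel paddle with red end, 34 mm wide, 64 mm long from its pivot (case x 0, z 111 mm, axis y), rad. 0 = closed: flat towards -x, upper face at z = 115 mm; grows as it is raised and swung to +x; 1.57 upright; starts 1.9 to 2.2; stop 2.4. Stays where left while the loop is slack; hooked, it resists below about 1.2 (up to 10 N at the tip), springs back if let go above 0.5, snaps shut below 0.2.
- blue_bail (a joint): Brass loop's hinge on the lever, rad. The loop's angle above level, measured from +x, is this value minus blue_lever: at first 1.9 to 2.2 rad, leaning back a little past upright towards -x against its stop (4.1). It swings freely by its weight.
- blue_lid (a joint): Lid half of the blue case, hinged at the foot of the seam, rad: 0 = shut tight; 0.055 = ajar by 5 mm at the top, where the springy seal pushes it; only the latch can hold it shut.
- yellow_lever (a joint): Lever of the like yellow case beside it, which is to stay open; same values as blue_lever.

How it is judged:
By the outcome, as a careful person would: the job done as asked, in the order asked, and still so for the second after the job is handed in, with the robot touching nothing.
It also fails if it takes over 40 s, if anything falls off the work surface, if the arm or the gripper's body presses on something with over 40 N, if the wrist force passes 120 N, or if a joint passes its speed limit or range.

## Working session

There is one attempt and no reset: what is moved stays moved. The work goes in short steps, Python scripts to look and compute and a tool call to move; the robot and the scene stay as the last step left them, time stands still between calls to the robot, and variables do not carry over. Pictures are saved under pics/ and viewed, at most 10 in all, crops included, and the job is handed in when it is done.

Besides the shell and the picture viewer there is one more tool, called after "Emit:" as name(argument=value, ...) on one line, values as JSON. drive_tool: Moves the arm, as the interface text tells. Its arguments: {"type":"object","properties":{"series":{"type":"string"},"newtons":{"type":"number"}},"required":["series"]}

```bash
mkdir -p pics; ls; python3 - <<'E'
from rig import ctrl
import cv2,numpy as np
np.set_printoptions(precision=4,suppress=True)
o=ctrl.get_obs();print({k:np.round(v,3) for k,v in o.items()}, ctrl.finger_overhang)
ims=[]
for n in("scene","side"):
    im=ctrl.capture(n);cv2.imwrite(f"pics/{n}0.png",im[:,:,::-1]);c=ctrl.get_calibration(n);print(n,c)
print(ctrl.get_calibration("wrist"))
E
```

```text
pics
{'time_s': np.float64(0.0), 'qpos': array([ 1.274,  0.616, -0.013,  1.425,  0.008,  1.103, -0.04 ]), 'joint_velocities': array([-0.003, -0.001,  0.   ,  0.003,  0.   ,  0.   , -0.   ]), 'tau': array([  0.   , -45.893,   0.209, -16.574,  -0.061,   0.021,   0.   ]), 'tool_pos': array([ 173.181, -626.163,  403.629]), 'ee_rot': array([-0.001,  0.991,  0.135, -0.   ]), 'contact_force': array([ 0.657, -1.257, -0.616]), 'moment': array([-0.008,  0.027, -0.056]), 'gripper_force': np.float64(0.0), 'gripper_width': np.float64(93.129)} 186.1
scene {'fx': 541.4001195746472, 'fy': 541.4001195746472, 'cx': 280.99344826624406, 'cy': 202.79381517546324, 'world_from_camera': array([[ -0.648 ,   0.5156,  -0.5607,  75.3159],
       [ -0.7617,  -0.4391,   0.4765, 437.384 ],
       [ -0.0005,   0.7358,   0.6772, 733.1696],
       [  0.    ,   0.    ,   0.    ,   1.    ]])}
side {'fx': 473.2479530637429, 'fy': 473.2479530637429, 'cx': 280.832382565802, 'cy': 209.38131384948534, 'world_from_camera': array([[ -0.9872,   0.0753,  -0.1408, 439.3185],
       [ -0.1596,  -0.4908,   0.8565, 775.6408],
       [ -0.0046,   0.868 ,   0.4965, 569.9625],
       [  0.    ,   0.    ,   0.    ,   1.    ]])}
{'fx': 354.061128700894, 'fy': 354.061128700894, 'cx': 278.12405873061635, 'cy': 211.83764430195887, 'mount': array([[ 0.0001,  0.9629,  0.2698, 75.1046],
       [ 1.    , -0.0001,  0.    , -0.0281],
       [ 0.    ,  0.2698, -0.9629, 20.5511],
       [ 0.    ,  0.    ,  0.    ,  1.    ]])}
```

View pics/scene0.png

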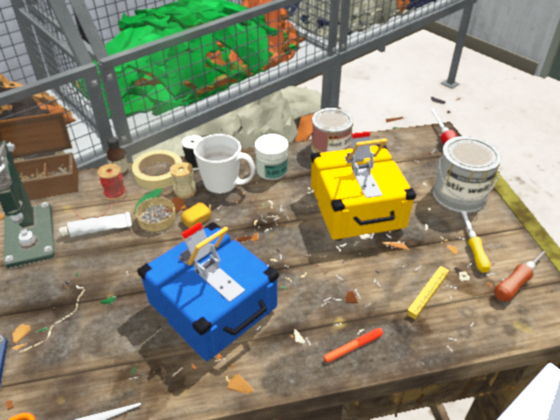

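View pics/side0.png

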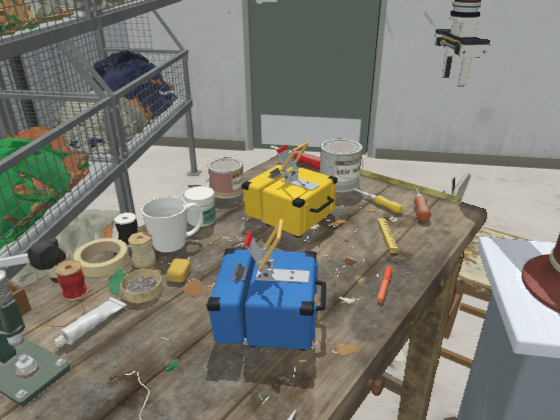

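The blue case sits at about (210,290) in the scene view and (268,297) in the side view. Its lever leans away from the robot, with the red tip at about (192,231) in the scene view. The brass bar is at about (208,238) there and (272,235) in the side view. The yellow case is further right.

```bash
python3 - <<'E'
import cv2,numpy as np
a=cv2.imread("pics/scene0.png")[215:360,135:285];b=cv2.imread("pics/side0.png")[215:360,200:350]
m=np.hstack([cv2.resize(x,None,fx=2.66,fy=4,interpolation=cv2.INTER_CUBIC) if 0 else cv2.resize(x,(400,387),interpolation=cv2.INTER_CUBIC) for x in(a,b)])
cv2.imwrite("pics/crop.png",m)
E
```

```text
(no output)
```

View pics/crop.png

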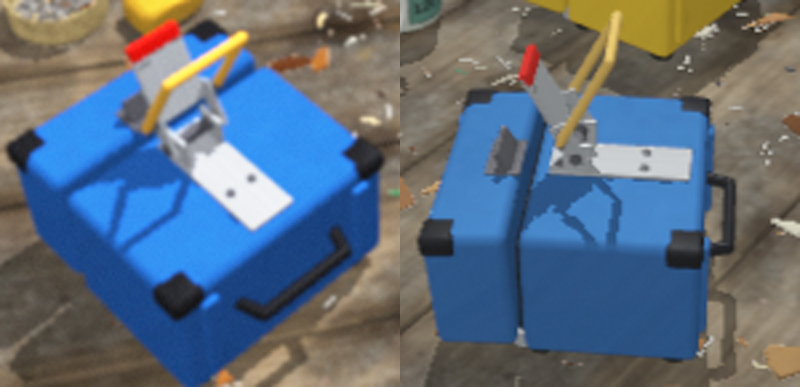

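The crops are 2.67x. In the scene view the bar ends are at about (167,82) and (243,37) and the red end's centre is at (152,42). In the side view (crop x minus 400) they are at about (210,57), (217,14) and (129,64). Both views also show the plate end and the case corners. Next I triangulate these points.

```bash
cat > h.py <<'E'
import numpy as np
from rig import ctrl
np.set_printoptions(precision=1,suppress=True)
def ray(n,px,T=None):
    c=ctrl.get_calibration(n);T=c["world_from_camera"] if T is None else T
    d=T[:3,:3]@np.array([(px[0]-c["cx"])/c["fx"],-(px[1]-c["cy"])/c["fy"],-1.]);return T[:3,3],d/np.linalg.norm(d)
def plane(n,px,z,T=None):
    o,d=ray(n,px,T);return o+d*(z-o[2])/d[2]
def tri(r):
    A=sum(np.eye(3)-np.outer(d,d) for o,d in r);b=sum((np.eye(3)-np.outer(d,d))@o for o,d in r)
    p=np.linalg.solve(A,b);return p,[np.linalg.norm(np.cross(p-o,d)) for o,d in r]
E
python3 - <<'E'
from h import *
s=2.6667
S=lambda x,y:("scene",(135+x/s,215+y/s)); D=lambda x,y:("side",(200+x/s,215+y/s))
P={"barL":(S(167,82),D(210,57)),"barR":(S(243,37),D(217,14)),"bar":(S(205,60),D(213,35)),"red":(S(152,42),D(129,64)),
"plate_a":(S(253,230),D(292,178)),"plate_b":(S(293,199),D(292,148))}
for k,(a,b) in P.items(): print(k,*tri([ray(*a),ray(*b)]))
for k,v in {"S plate_a":S(253,230),"S plate_b":S(293,199),"D plate_a":D(292,178),"D plate_b":D(292,148),"S c-lidL":S(8,150),"S c_-xL":S(178,287),"S c_-xR":S(378,155),"D c":D(20,235),"D c2":D(305,250),"D c3":D(307,105)}.items(): print(k,plane(*v,95))
# seam at top: side
for q in ((117,245),(145,105)): print("seam",plane(*D(*q),95))
for q in ((90,172),(118,175)): print("keeper foot",plane(*D(*q),95))
E
```

```text
barL [537.4 195.4 186.3] [np.float64(1.1485370407722544), np.float64(1.1485370407723183)]
barR [541.5 144.4 183.1] [np.float64(1.4816622047236272), np.float64(1.4816622047238024)]
bar [539.6 170.4 184.5] [np.float64(1.5845139947958988), np.float64(1.5845139947957745)]
red [589.  173.9 162. ] [np.float64(1.5859597211151308), np.float64(1.5859597211151433)]
plate_a [490.9 181.8  96.6] [np.float64(0.9646892245004921), np.float64(0.964689224500357)]
plate_b [494. 152.  96.] [np.float64(1.0423404387139357), np.float64(1.042340438713995)]
S plate_a [490.9 181.8  95. ]
S plate_b [493.6 152.3  95. ]
D plate_a [491.8 178.7  95. ]
D plate_b [494.9 149.4  95. ]
S c-lidL [627.7 255.2  95. ]
S c_-xL [486.6 233.9  95. ]
S c_-xR [487.2  95.9  95. ]
D c [637.7 253.1  95. ]
D c2 [477.8 240.7  95. ]
D c3 [490.3 102.2  95. ]
seam [581.8 252.8  95. ]
seam [594.3 118.3  95. ]
keeper foot [612.6 191.7  95. ]
keeper foot [595.3 191.9  95. ]
```

```bash
cat >> h.py <<'E'
def axes():
    from scipy.spatial.transform import Rotation as R
    o=ctrl.get_obs();w,x,y,z=o["ee_rot"];return o,R.from_quat([x,y,z,w]).as_matrix()
def shift(targets):
    o,M=axes()
    M=M if 0 else M
    for t in targets: print(t,"->",np.round((M.T@(np.array(t)-o["tool_pos"]))/1000,4), "yaw %.3f"%np.arctan2(M[1,0],M[0,0]))
E
python3 - <<'E'
from h import *
print(plane("scene",(365,175),110))
shift([(400,-450,440),(510,-220,440),(540,0,440),(512,168,440)])
E
```

```text
[ 549.5 -164.1  110. ]
(400, -450, 440) -> [ 0.3 -0.1 -0. ] yaw 0.270
(510, -220, 440) -> [ 0.4 -0.3 -0. ] yaw 0.270
(540, 0, 440) -> [ 0.5 -0.5 -0. ] yaw 0.270
(512, 168, 440) -> [ 0.5 -0.7 -0. ] yaw 0.270
```

Emit:
drive_tool(series="0.045 -0.018 -0.015 0 1;0.09 -0.036 -0.035 0.05 1;0.132 -0.054 -0.035 0.1 1;0.176 -0.072 -0.035 0.15 1;0.22 -0.09 -0.035 0.19 1;0.265 -0.107 -0.035 0.19 1;0.295 -0.142 -0.035 0.19 1;0.325 -0.177 -0.035 0.19 1;0.355 -0.212 -0.035 0.19 1;0.385 -0.247 -0.035 0.19 1", newtons=30)

```text
time_s: 1.1
tool_pos: [478.9, -283.9, 439.4]
ee_rot: [-0.0, 0.999, 0.04, -0.0]
contact_force: [-0.6, 0.2, 0.4]
gripper_width: 17.7
gripper_force: 0.0
```

```bash
sed -i 's/precision=1/precision=4/' h.py; python3 - <<'E'
from h import *
print(ctrl.get_obs()["tool_pos"],ctrl.get_obs()["joint_velocities"])
shift([(510,-220,440),(540,0,440),(512,168,440)])
E
```

```text
[ 478.9315 -283.8968  439.3649] [-0.7655 -0.0956 -0.0841  0.1619  0.0383 -0.076  -0.85  ]
(510, -220, 440) -> [ 0.0361 -0.0612 -0.0006] yaw 0.080
(540, 0, 440) -> [ 0.0835 -0.2781 -0.0005] yaw 0.080
(512, 168, 440) -> [ 0.069  -0.4478 -0.0004] yaw 0.080
```

Emit:
drive_tool(series="0.025 -0.043 0 0 1;0.038 -0.09 0 0 1;0.05 -0.135 0 0 1;0.06 -0.182 0 0 1;0.07 -0.23 0 0 1;0.076 -0.278 0 0 1;0.074 -0.326 0 0 1;0.072 -0.374 0 0 1;0.07 -0.42 0 0 1;0.069 -0.449 0 0 1")

```text
time_s: 2.1
tool_pos: [510.1, 171.5, 439.5]
ee_rot: [-0.001, 0.999, 0.043, -0.001]
contact_force: [0.9, -0.4, -0.3]
gripper_width: 0.5
gripper_force: 0.0
```

Emit:
drive_tool(series="0 0 0 0 1;0 0 0 0 1;0 0 0 0 1")

```text
time_s: 2.4
tool_pos: [511.8, 165.6, 439.5]
ee_rot: [0.001, 0.999, 0.039, -0.0]
contact_force: [-0.0, -1.0, 0.0]
gripper_width: 0.5
gripper_force: 0.0
```

```bash
python3 - <<'E'
from h import *
import cv2
o,M=axes();im=ctrl.capture("wrist")
cv2.imwrite("pics/w1.png",im[:,:,::-1])
T=np.eye(4);T[:3,:3]=M;T[:3,3]=o["tool_pos"];T=T@ctrl.get_calibration("wrist")["mount"];np.save("w1.npy",T)
print(o["time_s"],o["tool_pos"],o["gripper_width"],o["joint_velocities"].max(),o["qpos"])
E
```

```text
2.4 [511.808  165.5856 439.4913] 0.4669568372905859 0.013028112434256297 [-0.2771  0.4079 -0.1118  1.6961  0.0527  1.0415 -1.9003]
```

View pics/w1.png

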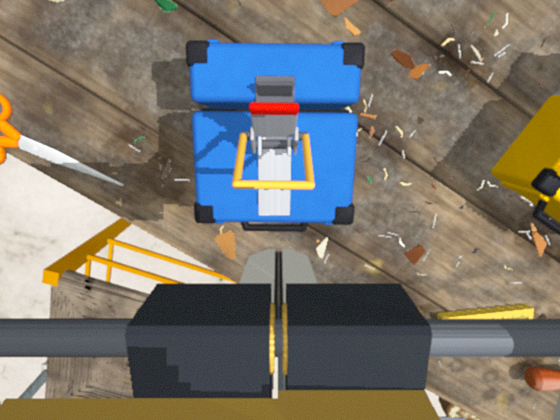

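The wrist view looks down on the blue case, with image up being case +x. The bar is at about (274,185), the red end at (274,108), the keeper at (275,88), the plate end at (274,214) and the fingers at column 278. The lean and alignment look right.

```bash
python3 - <<'E'
from h import *
T=np.load("w1.npy")
for k,px,z in (("bar",(274,185),184.5),("barL",(236,185),184.5),("barR",(311,185),184.5),("redtop",(274,105),167),("keeper top",(275,80),109),("plate end",(274,214),96),("-x edge",(274,220),95),("+x edge",(276,42),95),("L",(194,165),95),("R",(358,165),95)): print(k,plane("wrist",px,z,T))
s=2.6667
print(tri([ray("wrist",(274,185),T),ray("scene",(135+205/s,215+60/s)),ray("side",(200+213/s,215+35/s))]))
print(tri([ray("wrist",(274,108),T),ray("scene",(135+152/s,215+42/s)),ray("side",(200+129/s,215+64/s))]))
shift([(519,166.5,440),(519,166.5,363),(578,172,363)])
E
```

```text
bar [539.5752 170.2182 184.5   ]
barL [537.6122 195.7233 184.5   ]
barR [541.4871 145.3765 184.5   ]
redtop [591.3352 174.2244 167.    ]
keeper top [612.1231 175.5062 109.    ]
plate end [493.887  167.6979  96.    ]
-x edge [487.6457 167.2453  95.    ]
+x edge [643.1777 177.09    95.    ]
L [534.5506 244.1871  95.    ]
R [546.0929  94.3836  95.    ]
(array([539.586 , 170.2742, 184.4768]), [np.float64(0.05812492392010228), np.float64(1.5917436811081964), np.float64(1.5786936707125483)])
(array([589.1458, 173.9457, 161.9322]), [np.float64(0.34363683327361316), np.float64(1.654896953552743), np.float64(1.5355268290347686)])
(519, 166.5, 440) -> [ 0.0072 -0.0006 -0.0004] yaw 0.076
(519, 166.5, 363) -> [ 0.0072 -0.0007  0.0766] yaw 0.076
(578, 172, 363) -> [ 0.0665 -0.0016  0.0766] yaw 0.076
```

Emit:
drive_tool(series="0.004 -0.001 0.03 0 1;0.004 -0.001 0.06 0 1;0.004 -0.001 0.075 0 1;0.004 -0.001 0.075 0 1;0.014 -0.001 0.075 0 1;0.024 -0.001 0.075 0 1;0.034 -0.001 0.075 0 1;0.044 -0.001 0.075 0 1;0.054 -0.001 0.075 0 1;0.064 -0.001 0.075 0 1")

```text
time_s: 3.45
tool_pos: [576.2, 173.5, 364.9]
ee_rot: [-0.0, 0.999, 0.04, 0.0]
contact_force: [-0.1, -1.0, -0.7]
gripper_width: 0.4
gripper_force: 0.0
```

Emit:
drive_tool(series="0.006 0 0 0 1;0.006 0 0 0 1;0.006 0 -0.03 0 1;0.006 0 -0.07 0 1;0.006 0 -0.077 0 1;0.006 0 -0.077 0 1")

```text
time_s: 4.05
tool_pos: [581.0, 174.1, 443.6]
ee_rot: [-0.001, 0.999, 0.04, 0.002]
contact_force: [-0.7, -0.8, -0.5]
gripper_width: 0.5
gripper_force: 0.0
```

```bash
python3 - <<'E'
from h import *
import cv2
o,M=axes();im=ctrl.capture("wrist")
T=np.eye(4);T[:3,:3]=M;T[:3,3]=o["tool_pos"];T=T@ctrl.get_calibration("wrist")["mount"];np.save("w2.npy",T)
b=ctrl.capture("side");cv2.imwrite("pics/side2.png",b[:,:,::-1])
cv2.imwrite("pics/m2.png",np.hstack([cv2.resize(im[0:290,120:420],(400,387)),cv2.resize(b[215:360,200:350],(400,387),interpolation=cv2.INTER_CUBIC)])[:,:,::-1])
print(o["time_s"],o["tool_pos"])
E
```

```text
4.05 [581.0217 174.0739 443.6275]
```

View pics/m2.png

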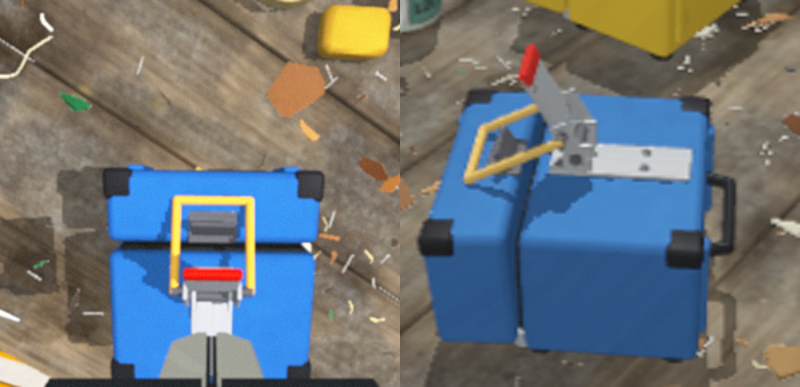

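The loop has fallen over the keeper. Its crossbar lies at crop (213,201), beyond the hook at (213,225), and the lever still stands at the red end (213,273). Next I come down on the +x side of the lever tip and swing it back.

Emit:
drive_tool(series="0.031 0 0 0 1;0.031 0 0.04 0 1;0.031 0 0.085 0 1;0.031 0 0.104 0 1;0.031 0 0.104 0 1;0.023 0 0.104 0 1;0.015 0 0.102 0 1;0.007 0 0.098 0 1;0 0 0.095 0 1;-0.007 0 0.094 0 1")

```text
time_s: 5.15
tool_pos: [573.7, 173.5, 349.5]
ee_rot: [-0.001, 0.999, 0.04, 0.002]
contact_force: [1.9, 0.5, 1.3]
gripper_width: 0.4
gripper_force: 0.5
```

```bash
python3 - <<'E'
from h import *
import cv2
o,M=axes()
b=ctrl.capture("side");cv2.imwrite("pics/side3.png",cv2.resize(b[165:360,180:380],(600,585),interpolation=cv2.INTER_CUBIC)[:,:,::-1])
print(o["time_s"],o["tool_pos"],o["contact_force"])
E
```

```text
5.15 [573.71   173.4964 349.5429] [1.8739 0.5271 1.3214]
```

View pics/side3.png

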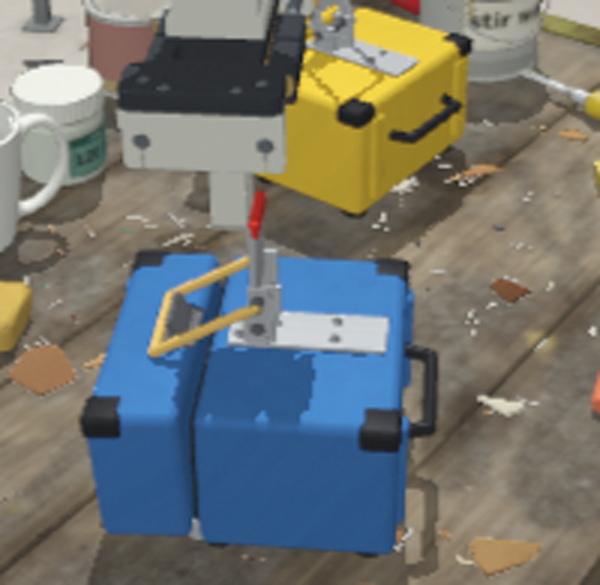

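The lever is now upright (red end at (258,213)) with the finger behind it. The loop is still around the hook (crossbar at about (160,320)). I continue along the arc.

Emit:
drive_tool(series="-0.007 0 0 0 1;-0.014 0 0.001 0 1;-0.02 0 0.0025 0 1;-0.027 0 0.005 0 1;-0.034 0 0.009 0 1;-0.04 0 0.014 0 1;-0.045 0 0.02 0 1;-0.048 0 0.025 0 1;-0.051 0 0.03 0 1;-0.053 0 0.034 0 1")

```text
time_s: 6.2
tool_pos: [520.5, 168.7, 312.6]
ee_rot: [0.001, 0.999, 0.04, -0.002]
contact_force: [-0.4, -0.1, 0.2]
gripper_width: 0.5
gripper_force: 0.1
```

Emit:
drive_tool(series="-0.001 0 0.004 0 1;-0.002 0 0.008 0 1;-0.003 0 0.012 0 1;-0.003 0 0.015 0 1;-0.003 0 0.017 0 1;-0.003 0 0.018 0 1;-0.003 0 0.018 0 1")

```text
time_s: 6.9
tool_pos: [518.0, 168.7, 300.8]
ee_rot: [0.0, 0.999, 0.04, 0.0]
contact_force: [-8.9, -2.6, 30.8]
gripper_width: 0.5
gripper_force: 15.8
```

```bash
python3 - <<'E'
from h import *
import cv2
o,M=axes()
b=ctrl.capture("side");cv2.imwrite("pics/side4.png",cv2.resize(b[165:360,180:380],(600,585),interpolation=cv2.INTER_CUBIC)[:,:,::-1])
print(o["time_s"],o["tool_pos"],o["contact_force"])
E
```

```text
6.9 [517.9574 168.6687 300.7952] [-8.8845 -2.6104 30.7522]
```

View pics/side4.png

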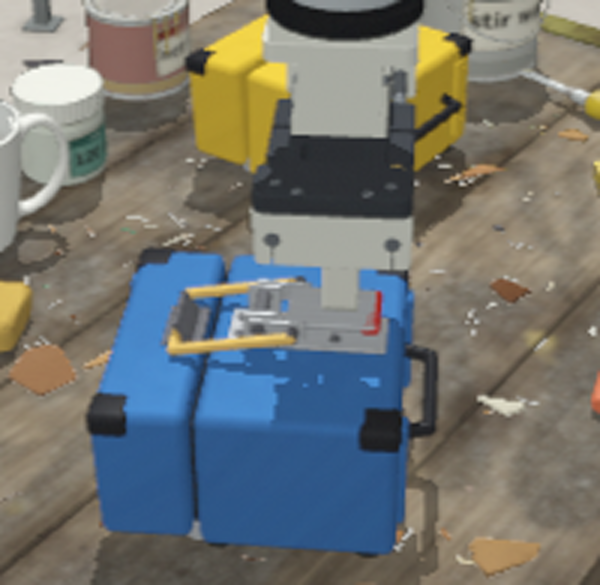

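The lever is flat under the fingertips (31 N, tip at z = 114.7) and the loop is around the hook. I retract and look closely at the bar and the seam.

Emit:
drive_tool(series="0 0 -0.03 0 1;0 0 -0.075 0 1;-0.005 0 -0.12 0 1;-0.01 0 -0.14 0 1;-0.01 0 -0.14 0 1;-0.01 0 -0.14 0 1")

```text
time_s: 7.55
tool_pos: [508.1, 167.9, 435.3]
ee_rot: [0.0, 0.999, 0.04, -0.0]
contact_force: [-0.7, -0.4, -0.5]
gripper_width: 0.6
gripper_force: 0.0
```

```bash
python3 - <<'E'
from h import *
import cv2
o,M=axes();im=ctrl.capture("wrist")
T=np.eye(4);T[:3,:3]=M;T[:3,3]=o["tool_pos"];T=T@ctrl.get_calibration("wrist")["mount"];np.save("w5.npy",T)
b=ctrl.capture("side");cv2.imwrite("pics/side5.png",b[:,:,::-1]);cv2.imwrite("pics/w5.png",im[:,:,::-1])
cv2.imwrite("pics/m5.png",np.hstack([cv2.resize(im[20:240,170:390],(400,400),interpolation=cv2.INTER_CUBIC),cv2.resize(b[225:345,205:325],(400,400),interpolation=cv2.INTER_CUBIC)])[:,:,::-1])
print(o["time_s"],o["tool_pos"],o["contact_force"])
E
```

```text
7.55 [508.1143 167.8572 435.2697] [-0.744  -0.3876 -0.4626]
```

View pics/m5.png

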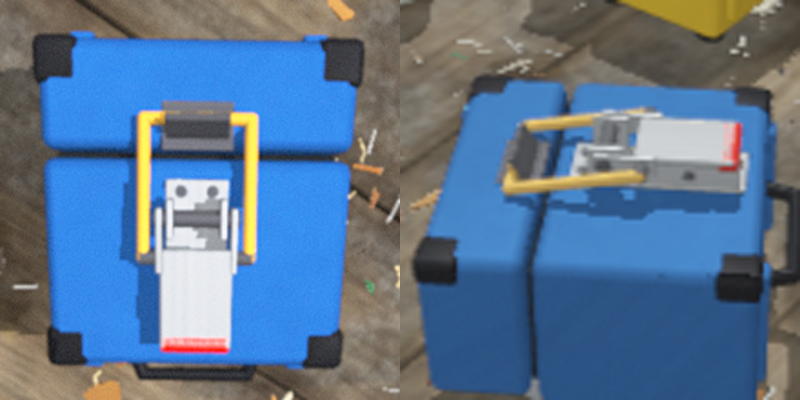

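The lever stays flat with nothing touching it. The bar runs behind and under the leaning hook at about (197,117), as it should. Next I check that the lid edge moved in by about 5 mm, and that the yellow case is unchanged.

```bash
python3 - <<'E'
from h import *
import cv2
for n in("1","5"):
    T=np.load(f"w{n}.npy");im=cv2.imread(f"pics/w{n}.png");hsv=cv2.cvtColor(im,cv2.COLOR_BGR2HSV)
    m=cv2.inRange(hsv,(100,150,60),(125,255,255))
    r=[]
    for c in (222,228,322,328):
        b=np.where(m[:240,c]>0)[0]; b=b[(b>20)&(b<235)]
        g=np.where(np.diff(b)>1)[0]
        far=plane("wrist",(c,b[0]-.5),95,T)[0]
        v=im[:,c].sum(1)[b[0]+20:b[0]+95]; k=np.argmin(v)+b[0]+20
        r.append((far,k,plane("wrist",(c,k),95,T)[0],int((im[k-8:k+9,c].sum(1)<200).sum())))
    print(n,r)
a=cv2.imread("pics/scene0.png")
b=ctrl.capture("scene")[:,:,::-1];d=cv2.absdiff(a,b).max(2)
print("yellow diff",(d[130:240,305:415]>40).sum(),ctrl.get_obs()["time_s"])
def seam(f):
    im=cv2.imread(f).astype(float).sum(2); return [int(im[r,225:260].argmin()+225) for r in (310,320,330)],[int((im[r,225:262]<110).sum()) for r in range(300,335,5)]
print(seam("pics/side0.png"),seam("pics/side5.png"))
def left(f):
    h=cv2.cvtColor(cv2.imread(f),cv2.COLOR_BGR2HSV);m=cv2.inRange(h,(100,120,30),(125,255,255));return [int(np.where(m[r,190:260]>0)[0][0]+190) for r in (270,280,312,325,335)]
print(left("pics/side0.png"),left("pics/side5.png"))
E
```

```text
1 [(np.float64(639.3000396091315), np.int64(109), np.float64(585.7955982703247), 8), (np.float64(639.6883384331938), np.int64(109), np.float64(586.2015482867378), 8), (np.float64(644.245968530921), np.int64(110), np.float64(591.7241768536654), 8), (np.float64(644.6350715381552), np.int64(110), np.float64(592.1307282196002), 7)]
5 [(np.float64(636.2499545432185), np.int64(104), np.float64(586.076312911262), 4), (np.float64(635.8900073706094), np.int64(104), np.float64(586.4898210992197), 4), (np.float64(641.3374695531808), np.int64(106), np.float64(591.3226033748313), 4), (np.float64(641.7334934174971), np.int64(106), np.float64(591.7367772372811), 4)]
yellow diff 0 7.7
([244, 244, 245], [0, 0, 0, 0, 0, 0, 0]) ([244, 244, 245], [0, 0, 0, 0, 0, 0, 0])
[220, 216, 210, 212, 214] [221, 218, 211, 213, 214]
```

```bash
python3 -c "
from rig import ctrl
print(ctrl.sign_off())"
```

```text
the job is handed in; nothing more can be done
None
```

The blue case is latched shut: its loop is over the hook, the lever is pressed fully down and stays there with nothing touching it, and the lid edge moved in by about 3 to 4 mm. The yellow latch is untouched, and the job was handed in at about 8 s.

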